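# Swing the bench magnifier over the chip and light it

## Task

With a fingertip, gently push the magnifier's swing arm round until its lens is centred straight above the black chip in the middle of the green circuit board, and let it rest there. Then press the blue switch on the magnifier's foot fully down and take your finger off it. Do not grip the arm, do not touch either circuit board, and leave the spools, the tub and the screwdriver where they are.

Things in the scene. Friction and masses are not known exactly. Their poses are not given: they have to be found in the camera images.
- lamp: bench magnifier, white, fixed. Origin on the bench on the axis of its post (radius 34 mm at the foot, 16 mm at the top, 186 mm high). Foot: round plate of radius 58 mm, 22 mm high, with a tongue 90 mm wide reaching 122 mm from the post along the lamp's own -x, carrying the blue switch. A board stands on each side (own +y and -y)
- swing: swing arm; origin on the post axis 187 mm above the bench, z up. From a hub (radius 20, 30 mm high) a white bar 10 mm thick runs level along its own -x, 20 to 134 mm from the axis, 187 to 212 mm above the bench; then the lens ring (outer radius 54 mm). Turns about the vertical post axis, 2.3 rad each way from the lamp's -x, where it starts within 0.5 rad
- bar_mid (a point): point inside the swing arm's bar, 105 mm from the post axis, at mid height (199.5 mm above the bench): a good place to push, on either side. Friction holds the arm where it is left; about 2 N here moves it and it hardly coasts
- lens (a point): centre of the clear round lens (radius 46 mm, grey rim), 183 mm from the post axis, 199.5 mm above the bench
- green_board: green circuit board, 100 x 80 mm, clamped level in a low dark steel holder fixed to the bench; origin on the bench under its centre, components reach 33 mm high. It stands to the left or to the right of the lamp, near the circle that the lens follows
- green_board_chip (a point): centre of the top of the black square chip (18 mm) in the middle of the green board, 28 mm above the bench
- brown_board: a brown circuit board of the same shape and size on the lamp's other side; not to be inspected
- switch (a joint): spring push button for the lamp's light, 0 when up, 0.005 m when fully down; needs about 4 N, springs back by itself
- switch_top (a point): centre of the top of the blue round button (radius 13 mm), 95 mm from the post axis along the lamp's own -x; it is pressed straight down
- green_spool: loose solder spool with green flanges, diameter 54 mm, 34 mm high; origin under its centre; leave alone
- blue_spool: loose solder spool with blue flanges, diameter 54 mm, 34 mm high; origin under its centre; leave alone
- tub: loose small clear tub, 70 x 60 mm, 35 mm high; origin under its centre; leave alone
- driver: loose screwdriver lying on the bench, red handle, 160 mm long, handle towards its own -x; leave alone
Mind the look-alikes: they are no part of the job. There is more than one size of the green_board; the one meant has the size given above.

How it is judged:
By the outcome, as a careful person would: the job done as asked, in the order asked, and still so for the second after the job is handed in, with the robot touching nothing.
It also fails if it takes over 51 s, if anything falls off the work surface, if the arm or the gripper's body presses on something with over 40 N, if the wrist force passes 120 N, or if a joint passes its speed limit or range.

## Robot

A 7-joint arm with a two-finger parallel gripper is mounted at the origin on the work surface. World frame = base frame: x ahead of the robot, y to its left, z up, the work surface at z = 0. Lengths are in mm, angles in rad, forces in N, time in s.
With the tool pointing down it reaches from about 400 to 875 mm from the base axis. Payload 6.5 kg.
Tool frame: the origin (TCP) lies on the mounting face of the last link; the fingertips stand 166 mm ahead of it and the grasp point (between the pads) lies 147 mm ahead of it; z points along the fingers, y is the line along which they close (so a half turn about z gives the same grasp; the last joint's range is limited). The gripper opens to 88 mm and grips with 3 to 60 N. Pads are 18 mm wide; open, the fingers measure 123 mm over their backs; the gripper's body (75 mm by 187 mm) begins 45 mm behind the grasp point.
Start: joints at [-1.208, 0.536, -0.004, 1.538, 0.003, 1.067, -0.071], TCP at [270.247, 591.149, 404.716] pointing down, gripper open.
Joint ranges: [-2.7, 2.7], [-0.37, 2.16], [-1.27, 1.26], [0.24, 2.4], [-1.31, 4.45], [0.19, 1.91], [-2.76, 2.76]. Speed limits (rad/s): [2.39, 2.39, 3.14, 3.14, 3.14, 3.14, 3.14].

## Interface

Orientations are given as a unit quaternion [x, y, z, w].
In Python, from plant import robot gives the robot as it stands. The module is installed in compiled form; this text tells all that it offers.
- The arm moves only by the tool arm_command, never from a script. Its argument "increments" is a list that holds one entry, the list of rows, each a list of 6 numbers: the shift along the tool's x, y, z scaled (see below), then the turn, a rotation vector about the tool's x, y, z scaled (see below). In form: [[[tx, ty, tz, ax, ay, az], ...]]. A call has exactly 8 rows; each row is the pose to reach, as a shift and turn from the pose commanded when the call began, along the tool's axes at that moment; what a row does not reach only later rows make up. The controller multiplies each number of a shift by 300 mm and each number of a turn by 2 rad. A row lasts 1/8 s, in which the tool goes at most 62.5 mm and 10.7 degrees, less where a joint would pass 70% of its speed; a pose out of reach is approached as far as the arm can. A call with a number of a shift or a turn outside -1 to 1 is refused whole. A call with a gripper value outside its range is refused whole. "grip" is the opening, from 0 (shut) to 1 (fully open), set as the call begins (left out, the last holds). The fingers move at their own pace and stop on an object; "squeeze" is the grip in N (left out, the last holds). Time passes only in rows, so rows that repeat a pose let the fingers close, or fill a call up. It gives the time, the measured TCP pose, the force, the opening and the grip force at its end, in the units of the state.
- robot.state(): the state, without advancing time (a new reading comes with each control period).
- robot.camera(name): name is "scene" or "top" or "wrist"; returns the picture (384x512x3 uint8, blue, green, red); there is no depth.
- robot.camera_info(name): a dict with "camera_matrix" (3x3 intrinsics, pixels), "dist" ([k1, k2, p1, p2, k3] as OpenCV has them; the pictures are not rectified), "R" (3x3) and "t" (3): a world point X has camera coordinates R X + t. Camera axes: x right, y down, z forward; pixel columns grow to the right and rows downward; lengths in mm; the calibration is good to about 2 mm. A picture is of the moment at which its call begins: read the wrist's pose just before it. camera_info takes no time and is no camera call; for the wrist camera it gives the pose at the moment of the call.
- robot.hand_in(): hands the job in; it is judged then, once.
The state is a dict: "t": time; "q": joint angles; "joint_vel": joint speeds; "joint_torque": joint torques, N m; "tcp_pos": TCP position; "orientation": TCP orientation; "wrist_force": force on the tool from outside, world axes, zero at the start; "wrist_torque": the same for the moment, N m; "opening": finger opening in mm; "gripper_force": force on a finger pad.
Only numpy, scipy, OpenCV 4.12 (cv2) and the standard library are available. Lean on these libraries where they do the work, as an engineer would, in place of code of your own. Each camera call takes 0.05 s, during which the arm holds its last target. There are 200 camera calls.

## Working session

There is one attempt and no reset: what is moved stays moved. The work goes in short steps, Python scripts to look and compute and a tool call to move; the robot and the scene stay as the last step left them, time stands still between calls to the robot, and variables do not carry over. Pictures are saved under pics/ and viewed, at most 10 in all, crops included, and the job is handed in when it is done.

Besides the shell and the picture viewer there is one more tool, called as a command line: name --argument value ..., lists and objects as JSON in quotes. arm_command: Moves the arm, as the interface text tells. Shifts and turns lie within -1 to 1; 1 stands for 300 mm of shift or 2 rad of turn. Its arguments: {"type":"object","properties":{"increments":{"type":"array"},"grip":{"type":"number"},"squeeze":{"type":"number"}},"required":["increments"]}

```bash
mkdir -p pics; python3 - <<'E'
from plant import robot
import cv2
s=robot.state();print(s)
for n in("scene","top"):
    cv2.imwrite(f"pics/{n}0.png",robot.camera(n)); print(n,robot.camera_info(n))
E
```

```text
{'t': 0.0, 'q': array([-1.20820773,  0.53714481, -0.00444625,  1.5388558 ,  0.00260639,
        1.06729255, -0.0712346 ]), 'joint_vel': array([-0.0022734 , -0.00023389, -0.00160285, -0.00125042,  0.00101203,
       -0.00070676,  0.00030237]), 'joint_torque': array([-4.34037729e-04, -5.70986295e+01,  9.90606509e-01, -2.51600325e+01,
       -5.62672340e-02,  1.78290554e-02,  1.47860496e-04]), 'tcp_pos': array([270.10804479, 590.86214961, 403.85935826]), 'orientation': array([ 2.12732624e-01,  9.77110082e-01, -8.39108807e-04, -1.18043420e-04]), 'wrist_force': array([-0.55040916,  1.17199084, -0.37289297]), 'wrist_torque': array([ 0.0520552 ,  0.03620188, -0.05456915]), 'gripper_force': 0.0, 'opening': 88.30829863964446}
scene {'camera_matrix': array([[375.80316156,   0.        , 254.01106043],
       [  0.        , 375.80316156, 186.8168251 ],
       [  0.        ,   0.        ,   1.        ]]), 'dist': array([-0.08135789,  0.        ,  0.        ,  0.        ,  0.        ]), 'R': array([[ 0.8082087 ,  0.58854466,  0.02034403],
       [ 0.34535536, -0.44570533, -0.82587919],
       [-0.47699934,  0.67450866, -0.56347998]]), 't': array([-482.51289096,  -57.33167418, 1255.60723023])}
top {'camera_matrix': array([[473.42307461,   0.        , 245.1926568 ],
       [  0.        , 473.42307461, 191.62430534],
       [  0.        ,   0.        ,   1.        ]]), 'dist': array([0.02516973, 0.        , 0.        , 0.        , 0.        ]), 'R': array([[ 0.01718595, -0.99957487,  0.02355244],
       [-0.99454037, -0.01951482, -0.10251159],
       [ 0.10292763, -0.02166209, -0.99445294]]), 't': array([   5.29901598,  594.19823549, 1183.26227494])}
```

View pics/top0.png

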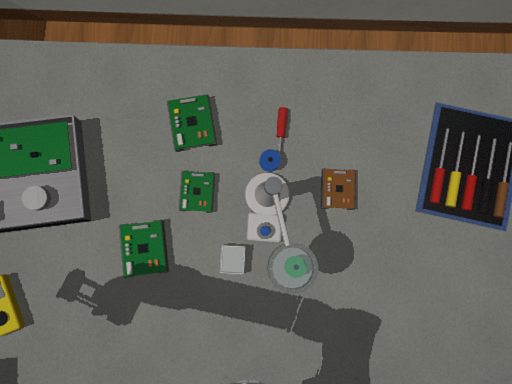

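View pics/scene0.png

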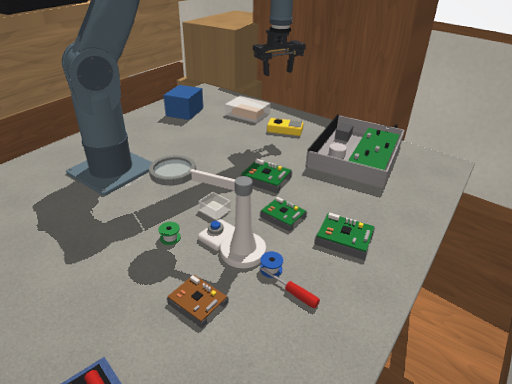

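The lamp is at top (268,194) and the switch at (265,230). The lens is at (292,267), and the bar runs from (275,190) to (287,245).

Green board candidates in the top view are (192,122), about 45x53 px; (143,248), about 45x53 px; and (197,191), about 34x40 px. There's also a green board inside the grey box at (35,150). The scale is 0.4 px/mm, so 100x80 mm should be about 40x33 px. That fits (197,191), which also matches the size of the brown board at (339,189). I'll check it in one close crop.

```bash
python3 - <<'E'
import cv2,numpy as np
a=cv2.imread("pics/top0.png")[160:295,165:365]; a=cv2.resize(a,None,fx=4,fy=4,interpolation=cv2.INTER_CUBIC)
cv2.imwrite("pics/topc.png",a)
b=cv2.imread("pics/scene0.png")[150:290,140:320]; b=cv2.resize(b,None,fx=4,fy=4,interpolation=cv2.INTER_CUBIC)
cv2.imwrite("pics/scenec.png",b)
E
```

```text
(no output)
```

View pics/topc.png

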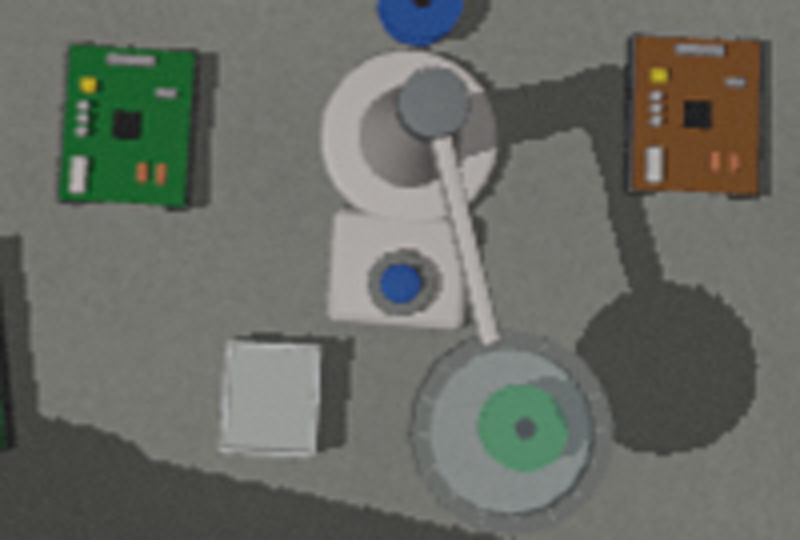

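View pics/scenec.png

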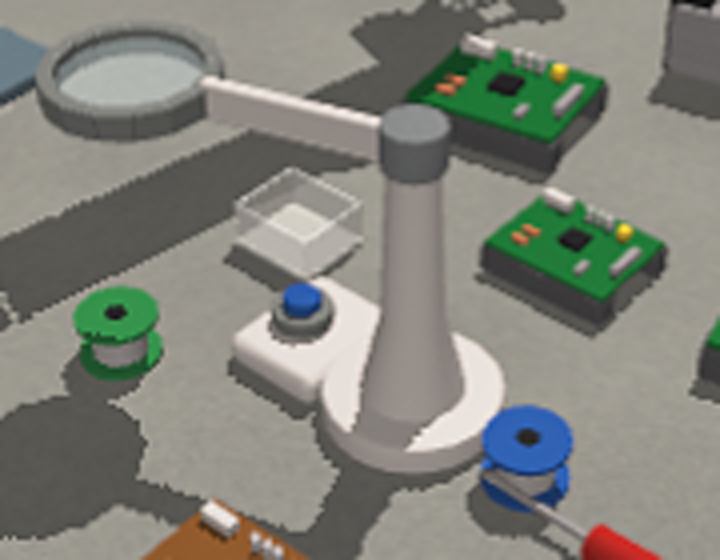

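The crops confirm the choice: the green board at crop (127,125) is 100x80-sized, a twin of the brown board. Other top-crop points are lens (512,432), hub top (434,102) and switch (401,284). In the scene crop: chip (576,240), lens (131,80), hub (416,125), switch (302,297).

```bash
cat > h.py <<'E'
import cv2,numpy as np
from plant import robot
from scipy.optimize import least_squares
def ray(n,uv,info=None):
    i=info or robot.camera_info(n)
    p=cv2.undistortPoints(np.array([[uv]],float),i["camera_matrix"],i["dist"])[0,0]
    return -i["R"].T@i["t"], i["R"].T@np.array([p[0],p[1],1])
def atz(n,uv,z,info=None):
    c,d=ray(n,uv,info); return c+d*(z-c[2])/d[2]
def tri(o):
    A=np.zeros((3,3));b=np.zeros(3)
    for c,d in o:
        d=d/np.linalg.norm(d);M=np.eye(3)-np.outer(d,d);A+=M;b+=M@c
    return np.linalg.solve(A,b)
T=lambda u,v:(165+(u+.5)/4-.5,160+(v+.5)/4-.5)
S=lambda u,v:(140+(u+.5)/4-.5,150+(v+.5)/4-.5)
E
python3 - <<'E'
from h import *
np.set_printoptions(precision=1,suppress=True)
P={}
for n,t,s,z in [("chip",(127,125),(576,240),28),("lens",(512,432),(131,80),203),("hub",(434,102),(416,125),217),("switch",(401,284),(302,297),34)]:
    print(n,tri([ray("top",T(*t)),ray("scene",S(*s))]),atz("top",T(*t),z),atz("scene",S(*s),z)); P[n]=atz("top",T(*t),z)[:2]
# foot circle centre
f=atz("top",T(409,136),22);print("foot",f)
for k in("chip","lens","switch"):
    d=P[k]-P["hub"];print(k,np.hypot(*d),np.arctan2(d[1],d[0]))
print("tub",atz("top",T(270,397),35),"gsp",atz("top",T(525,428),34), "brown",atz("top",T(697,114),28))
s=robot.state();print(cv2.Rodrigues)
from scipy.spatial.transform import Rotation as R
print(R.from_quat(s["orientation"]).as_matrix())
E
```

```text
chip [594.7 142.   25. ] [593.7 141.3  28. ] [597.2 139.3  28. ]
lens [413.2 -85.4 198.9] [412.8 -85.5 203. ] [419.1 -89.2 203. ]
hub [591.1 -39.7 215. ] [590.1 -40.2 217. ] [593.7 -41.5 217. ]
switch [495.5 -34.5  40. ] [495.2 -35.3  34. ] [491.1 -28.9  34. ]
foot [590.8 -40.1  22. ]
chip 181.53043633648937 1.5507061279469394
lens 183.00151285290949 -2.8911090023676596
switch 95.03525502811253 3.0906066568558432
tub [422.9  46.3  35. ] gsp [ 406.2 -114.6   34. ] brown [ 608.1 -225.4   28. ]
<built-in function Rodrigues>
[[-0.9  0.4 -0. ]
 [ 0.4  0.9 -0. ]
 [-0.  -0.  -1. ]]
```

```bash
cat > plan.py <<'E'
import numpy as np,json,os
H=np.array([590.5,-40.1])
F="cmd.json"
def cur(): return np.array(json.load(open(F))) if os.path.exists(F) else np.array([270.2,591.1,404.7,2*np.arctan2(.97711,.21273)-0.0])
def arc(theta,off,r=105,z=358,yaw=None):
    "TCP pose beside the bar at angle theta, off mm behind its centre line"
    p=H+r*np.array([np.cos(theta),np.sin(theta)])+off*np.array([-np.sin(theta),np.cos(theta)])
    return [*p,z,theta if yaw is None else yaw]
def rows(targets):
    c=cur();x=np.array([np.cos(c[3]),np.sin(c[3])]);y=np.array([x[1],-x[0]]);out=[]
    for t in targets:
        d=np.array(t)-c
        out.append([round(v,3) for v in(d[:2]@x/300,d[:2]@y/300,-d[2]/300,0,0,-d[3]/2)])
    print(json.dumps(out).replace(" ","")); o=out[-1]
    c[:2]+=300*(o[0]*x+o[1]*y);c[2]-=300*o[2];c[3]-=2*o[5]
    json.dump(list(c),open(F,"w"))
def lin(a,b,n): return [np.array(a)+(np.array(b)-a)*k/n for k in range(1,n+1)]
E
python3 - <<'E'
from plan import *
from scipy.spatial.transform import Rotation as R
from plant import robot
M=R.from_quat(robot.state()["orientation"]).as_matrix();psi=np.arctan2(M[1,0],M[0,0])%(2*np.pi)
c=cur();c[3]=psi;print(c)
json.dump(list(c),open(F,"w"))
via=[440,190,440,3.1]
rows(lin(c,via,8))
rows(lin(cur(),arc(3.392,50,z=430),8))
E
```

```text
[270.2        591.1        404.7          2.71288561]
[[-0.134,-0.123,-0.015,0,0,-0.024],[-0.268,-0.245,-0.029,0,0,-0.048],[-0.401,-0.368,-0.044,0,0,-0.073],[-0.535,-0.49,-0.059,0,0,-0.097],[-0.669,-0.613,-0.074,0,0,-0.121],[-0.803,-0.736,-0.088,0,0,-0.145],[-0.937,-0.858,-0.103,0,0,-0.169],[-1.071,-0.981,-0.118,0,0,-0.194]]
[[-0.031,-0.126,0.004,0,0,-0.018],[-0.061,-0.251,0.008,0,0,-0.036],[-0.092,-0.377,0.013,0,0,-0.055],[-0.122,-0.503,0.017,0,0,-0.073],[-0.153,-0.629,0.021,0,0,-0.091],[-0.184,-0.754,0.025,0,0,-0.109],[-0.214,-0.88,0.029,0,0,-0.127],[-0.245,-1.006,0.034,0,0,-0.146]]
```

```bash
python3 - <<'E'
from plan import *
c=np.array([270.2,591.1,404.7,2.71288561]);json.dump(list(c),open(F,"w"))
rows(lin(c,[400,320,440,2.9],8))
rows(lin(cur(),[480,80,440,3.15],8))
rows(lin(cur(),arc(3.392,50,z=430),5)+lin(arc(3.392,50,z=430),arc(3.392,50),3))
print(cur())
E
```

```text
[[-0.096,-0.08,-0.015,0,0,-0.012],[-0.192,-0.161,-0.029,0,0,-0.023],[-0.288,-0.241,-0.044,0,0,-0.035],[-0.385,-0.321,-0.059,0,0,-0.047],[-0.481,-0.401,-0.074,0,0,-0.058],[-0.577,-0.482,-0.088,0,0,-0.07],[-0.673,-0.562,-0.103,0,0,-0.082],[-0.769,-0.642,-0.118,0,0,-0.094]]
[[-0.056,-0.089,0.0,0,0,-0.016],[-0.112,-0.178,0.0,0,0,-0.031],[-0.169,-0.268,0.0,0,0,-0.047],[-0.225,-0.357,0.0,0,0,-0.062],[-0.281,-0.446,0.0,0,0,-0.078],[-0.337,-0.535,0.0,0,0,-0.093],[-0.394,-0.624,0.0,0,0,-0.109],[-0.45,-0.713,0.0,0,0,-0.125]]
[[-0.013,-0.13,0.007,0,0,-0.024],[-0.026,-0.26,0.013,0,0,-0.048],[-0.039,-0.39,0.02,0,0,-0.072],[-0.051,-0.52,0.027,0,0,-0.096],[-0.064,-0.65,0.034,0,0,-0.121],[-0.064,-0.65,0.114,0,0,-0.121],[-0.064,-0.65,0.194,0,0,-0.121],[-0.064,-0.65,0.274,0,0,-0.121]]
[ 501.08736904 -114.70026155  357.9           3.39288561]
```

arm_command --increments '[[[-0.096, -0.08, -0.015, 0, 0, -0.012], [-0.192, -0.161, -0.029, 0, 0, -0.023], [-0.288, -0.241, -0.044, 0, 0, -0.035], [-0.385, -0.321, -0.059, 0, 0, -0.047], [-0.481, -0.401, -0.074, 0, 0, -0.058], [-0.577, -0.482, -0.088, 0, 0, -0.07], [-0.673, -0.562, -0.103, 0, 0, -0.082], [-0.769, -0.642, -0.118, 0, 0, -0.094]]]' --grip 0

```text
t: 1.1
tcp_pos: [400.3, 318.8, 440.0]
orientation: [0.12, 0.993, -0.0, -0.0]
wrist_force: [0.8, -0.2, 0.4]
opening: 10.2
gripper_force: 0.0
```

arm_command --increments '[[[-0.056, -0.089, 0.0, 0, 0, -0.016], [-0.112, -0.178, 0.0, 0, 0, -0.031], [-0.169, -0.268, 0.0, 0, 0, -0.047], [-0.225, -0.357, 0.0, 0, 0, -0.062], [-0.281, -0.446, 0.0, 0, 0, -0.078], [-0.337, -0.535, 0.0, 0, 0, -0.093], [-0.394, -0.624, 0.0, 0, 0, -0.109], [-0.45, -0.713, 0.0, 0, 0, -0.125]]]'

```text
t: 2.1
tcp_pos: [480.2, 79.1, 439.9]
orientation: [-0.005, 1.0, -0.0, -0.0]
wrist_force: [0.3, -0.2, -0.1]
opening: 0.4
gripper_force: 0.0
```

arm_command --increments '[[[-0.013, -0.13, 0.007, 0, 0, -0.024], [-0.026, -0.26, 0.013, 0, 0, -0.048], [-0.039, -0.39, 0.02, 0, 0, -0.072], [-0.051, -0.52, 0.027, 0, 0, -0.096], [-0.064, -0.65, 0.034, 0, 0, -0.121], [-0.064, -0.65, 0.114, 0, 0, -0.121], [-0.064, -0.65, 0.194, 0, 0, -0.121], [-0.064, -0.65, 0.274, 0, 0, -0.121]]]'

```text
t: 3.1
tcp_pos: [500.9, -114.7, 357.0]
orientation: [-0.125, 0.992, 0.0, -0.0]
wrist_force: [-0.9, 0.3, -0.3]
opening: 0.6
gripper_force: 0.0
```

```bash
python3 - <<'E'
from plan import *
from plant import robot
import cv2
a=robot.camera("scene");b=robot.camera("top")
cv2.imwrite("pics/s1.png",np.hstack([cv2.resize(a[100:300,100:330],None,fx=1.7,fy=1.7),cv2.resize(b[140:340,160:390],None,fx=1.7,fy=1.7)]))
print(robot.state()["tcp_pos"],robot.state()["opening"])
# push: off 25 reached slowly, then follow
th=np.linspace(3.392,3.392-0.38,7)
off=22.5
rows([arc(3.392,28)]+[arc(t,off) for t in th])
print(cur())
E
```

```text
[ 499.96459837 -114.38912228  355.63675286] 0.49019328071539686
[[-0.0,0.074,-0.0,0,0,0.0],[-0.0,0.092,-0.0,0,0,0.0],[0.004,0.114,-0.0,0,0,0.032],[0.006,0.137,-0.0,0,0,0.064],[0.007,0.16,-0.0,0,0,0.095],[0.007,0.182,-0.0,0,0,0.127],[0.005,0.205,-0.0,0,0,0.159],[0.002,0.227,-0.0,0,0,0.19]]
[483.57270542 -48.88835869 357.9          3.01288561]
```

View pics/s1.png

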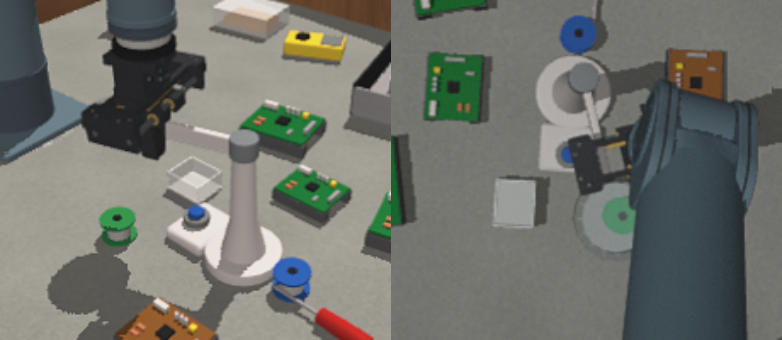

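```bash
python3 - <<'E'
from plan import *
json.dump([501.09,-114.7,357.9,3.39289],open(F,"w"))
t0=3.392
rows([arc(t0,30),arc(t0,23)]+[arc(t0-.035*k,22.5) for k in range(1,7)]);t0-=.21
for i in range(2):
    rows([arc(t0-.044*k,22.5) for k in range(1,9)]);t0-=.352
print(t0,cur())
E
```

```text
[[-0.0,0.067,-0.0,0,0,0.0],[-0.0,0.09,-0.0,0,0,0.0],[0.002,0.104,-0.0,0,0,0.018],[0.004,0.117,-0.0,0,0,0.035],[0.005,0.129,-0.0,0,0,0.053],[0.007,0.142,-0.0,0,0,0.07],[0.007,0.154,-0.0,0,0,0.088],[0.007,0.167,-0.0,0,0,0.105]]
[[0.003,0.015,-0.0,0,0,0.022],[0.006,0.031,-0.0,0,0,0.044],[0.007,0.046,-0.0,0,0,0.066],[0.008,0.062,-0.0,0,0,0.088],[0.008,0.078,-0.0,0,0,0.11],[0.008,0.094,-0.0,0,0,0.132],[0.007,0.109,-0.0,0,0,0.154],[0.005,0.125,-0.0,0,0,0.176]]
[[0.003,0.015,-0.0,0,0,0.022],[0.005,0.031,-0.0,0,0,0.044],[0.006,0.047,-0.0,0,0,0.066],[0.007,0.062,-0.0,0,0,0.088],[0.007,0.078,-0.0,0,0,0.11],[0.007,0.094,-0.0,0,0,0.132],[0.006,0.11,-0.0,0,0,0.154],[0.004,0.125,-0.0,0,0,0.176]]
2.478 [493.87337067   6.78163707 357.9          2.47889   ]
```

arm_command --increments '[[[0, 0.067, 0, 0, 0, 0.0], [0, 0.09, 0, 0, 0, 0.0], [0.002, 0.104, 0, 0, 0, 0.018], [0.004, 0.117, 0, 0, 0, 0.035], [0.005, 0.129, 0, 0, 0, 0.053], [0.007, 0.142, 0, 0, 0, 0.07], [0.007, 0.154, 0, 0, 0, 0.088], [0.007, 0.167, 0, 0, 0, 0.105]]]'

```text
t: 4.2
tcp_pos: [486.8, -67.4, 358.7]
orientation: [-0.02, 1.0, -0.0, 0.001]
wrist_force: [1.0, -1.8, 0.4]
opening: 0.5
gripper_force: 0.8
```

```bash
python3 - <<'E'
from plant import robot
import cv2,numpy as np
a=robot.camera("scene");b=robot.camera("top")
cv2.imwrite("pics/s2.png",np.hstack([cv2.resize(a[100:300,100:330],None,fx=1.7,fy=1.7),cv2.resize(b[140:340,160:390],None,fx=1.7,fy=1.7)]))
print(robot.state()["tcp_pos"],robot.state()["wrist_force"])
E
```

```text
[486.81861075 -66.79591257 358.62326793] [ 0.64404313 -0.7902386   0.40833026]
```

View pics/s2.png

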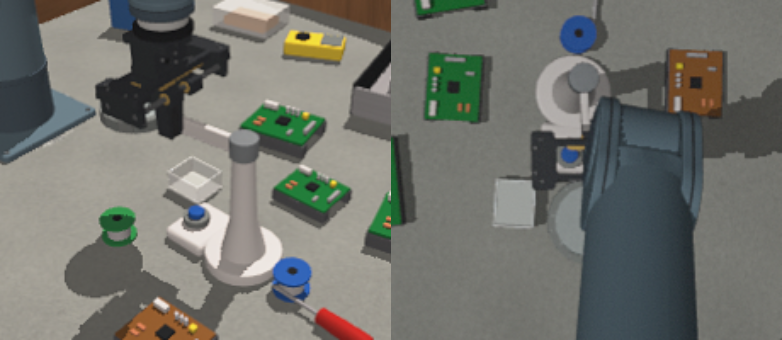

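The finger is on the near (-y) side of the bar. The bar has moved with it: in the top view the lens edge now shows at about (572,215), with a push force of about 2 N. I'll keep pushing.

arm_command --increments '[[[0.003, 0.015, 0, 0, 0, 0.022], [0.006, 0.031, 0, 0, 0, 0.044], [0.007, 0.046, 0, 0, 0, 0.066], [0.008, 0.062, 0, 0, 0, 0.088], [0.008, 0.078, 0, 0, 0, 0.11], [0.008, 0.094, 0, 0, 0, 0.132], [0.007, 0.109, 0, 0, 0, 0.154], [0.005, 0.125, 0, 0, 0, 0.176]]]'

```text
t: 5.3
tcp_pos: [483.9, -29.8, 358.6]
orientation: [0.155, 0.988, -0.0, 0.001]
wrist_force: [-0.1, -2.5, 1.3]
opening: 0.5
gripper_force: 0.9
```

arm_command --increments '[[[0.003, 0.015, 0, 0, 0, 0.022], [0.005, 0.031, 0, 0, 0, 0.044], [0.006, 0.047, 0, 0, 0, 0.066], [0.007, 0.062, 0, 0, 0, 0.088], [0.007, 0.078, 0, 0, 0, 0.11], [0.007, 0.094, 0, 0, 0, 0.132], [0.006, 0.11, 0, 0, 0, 0.154], [0.004, 0.125, 0, 0, 0, 0.176]]]'

```text
t: 6.3
tcp_pos: [494.1, 6.3, 358.5]
orientation: [0.326, 0.945, -0.0, 0.0]
wrist_force: [-0.6, -1.8, 1.1]
opening: 0.8
gripper_force: 0.9
```

```bash
python3 - <<'E'
from plan import *
t0=2.478
for i in range(2):
    rows([arc(t0-.044*k,22.5) for k in range(1,9)]);t0-=.352
print(t0,cur())
E
```

```text
[[0.003,0.016,-0.0,0,0,0.022],[0.005,0.031,-0.0,0,0,0.044],[0.007,0.047,-0.0,0,0,0.066],[0.008,0.063,-0.0,0,0,0.088],[0.008,0.078,-0.0,0,0,0.11],[0.007,0.094,-0.0,0,0,0.132],[0.006,0.11,-0.0,0,0,0.154],[0.004,0.126,-0.0,0,0,0.176]]
[[0.003,0.015,-0.0,0,0,0.022],[0.005,0.031,-0.0,0,0,0.044],[0.007,0.046,-0.0,0,0,0.066],[0.008,0.062,-0.0,0,0,0.088],[0.008,0.078,-0.0,0,0,0.11],[0.007,0.093,-0.0,0,0,0.132],[0.006,0.109,-0.0,0,0,0.154],[0.004,0.125,-0.0,0,0,0.176]]
1.7740000000000005 [547.39999908  58.13330489 357.9          1.77489   ]
```

arm_command --increments '[[[0.003, 0.016, 0, 0, 0, 0.022], [0.005, 0.031, 0, 0, 0, 0.044], [0.007, 0.047, 0, 0, 0, 0.066], [0.008, 0.063, 0, 0, 0, 0.088], [0.008, 0.078, 0, 0, 0, 0.11], [0.007, 0.094, 0, 0, 0, 0.132], [0.006, 0.11, 0, 0, 0, 0.154], [0.004, 0.126, 0, 0, 0, 0.176]]]'

```text
t: 7.3
tcp_pos: [516.3, 37.0, 358.3]
orientation: [0.486, 0.874, -0.0, -0.0]
wrist_force: [-1.2, -1.2, 1.2]
opening: 0.4
gripper_force: 0.9
```

arm_command --increments '[[[0.003, 0.015, 0, 0, 0, 0.022], [0.005, 0.031, 0, 0, 0, 0.044], [0.007, 0.046, 0, 0, 0, 0.066], [0.008, 0.062, 0, 0, 0, 0.088], [0.008, 0.078, 0, 0, 0, 0.11], [0.007, 0.093, 0, 0, 0, 0.132], [0.006, 0.109, 0, 0, 0, 0.154], [0.004, 0.125, 0, 0, 0, 0.176]]]'

```text
t: 8.3
tcp_pos: [547.4, 58.1, 358.3]
orientation: [0.632, 0.775, -0.0, -0.0]
wrist_force: [-0.6, -0.4, 0.8]
opening: 0.6
gripper_force: 0.9
```

```bash
python3 - <<'E'
from plant import robot
import cv2,numpy as np
a=robot.camera("scene");b=robot.camera("top")
cv2.imwrite("pics/s3.png",np.hstack([cv2.resize(a[100:300,180:380],None,fx=2,fy=2),cv2.resize(b[100:300,130:330],None,fx=2,fy=2)]))
print(robot.state()["tcp_pos"],robot.state()["wrist_force"])
E
```

```text
[547.7692617   58.28908392 358.21083783] [-0.34110866 -0.59375899 -0.02793494]
```

View pics/s3.png

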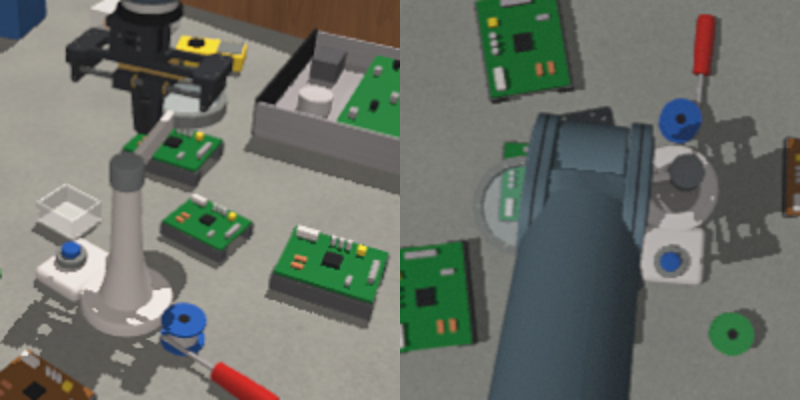

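```bash
python3 - <<'E'
from plan import *
t0=1.774
rows([arc(t0-.0325*k,22.5) for k in range(1,7)]+[arc(1.579,22.5)]*1+[arc(1.579,30)])
# retreat to switch standby
a=arc(1.579,60); 
rows(lin(cur(),a,2)+lin(a,[495,-36,358,2.3],6))
print(cur())
E
```

```text
[[0.003,0.011,-0.0,0,0,0.017],[0.004,0.023,-0.0,0,0,0.033],[0.006,0.034,-0.0,0,0,0.049],[0.007,0.046,-0.0,0,0,0.065],[0.008,0.057,-0.0,0,0,0.082],[0.008,0.069,-0.0,0,0,0.098],[0.008,0.069,-0.0,0,0,0.098],[0.013,0.044,-0.0,0,0,0.098]]
[[0.0,-0.05,-0.0,0,0,-0.0],[0.0,-0.1,-0.0,0,0,-0.0],[-0.056,-0.119,-0.0,0,0,-0.06],[-0.111,-0.139,-0.0,0,0,-0.12],[-0.167,-0.159,-0.0,0,0,-0.18],[-0.222,-0.178,-0.0,0,0,-0.24],[-0.278,-0.198,-0.0,0,0,-0.3],[-0.334,-0.218,-0.0,0,0,-0.361]]
[494.94870249 -36.09830543 357.9          2.30089   ]
```

arm_command --increments '[[[0.003, 0.011, 0, 0, 0, 0.017], [0.004, 0.023, 0, 0, 0, 0.033], [0.006, 0.034, 0, 0, 0, 0.049], [0.007, 0.046, 0, 0, 0, 0.065], [0.008, 0.057, 0, 0, 0, 0.082], [0.008, 0.069, 0, 0, 0, 0.098], [0.008, 0.069, 0, 0, 0, 0.098], [0.013, 0.044, 0, 0, 0, 0.098]]]'

```text
t: 9.4
tcp_pos: [559.7, 64.7, 357.9]
orientation: [0.704, 0.71, 0.0, 0.0]
wrist_force: [0.2, 0.5, -0.1]
opening: 0.7
gripper_force: 0.0
```

arm_command --increments '[[[0, -0.05, 0, 0, 0, 0], [0, -0.1, 0, 0, 0, 0], [-0.056, -0.119, 0, 0, 0, -0.06], [-0.111, -0.139, 0, 0, 0, -0.12], [-0.167, -0.159, 0, 0, 0, -0.18], [-0.222, -0.178, 0, 0, 0, -0.24], [-0.278, -0.198, 0, 0, 0, -0.3], [-0.334, -0.218, 0, 0, 0, -0.361]]]'

```text
t: 10.4
tcp_pos: [494.3, -36.6, 358.0]
orientation: [0.406, 0.914, 0.0, 0.0]
wrist_force: [0.7, 0.5, -0.2]
opening: 0.1
gripper_force: 0.0
```

```bash
python3 - <<'E'
from plant import robot
import cv2,numpy as np
a=robot.camera("scene");b=robot.camera("top")
cv2.imwrite("pics/top4.png",b)
cv2.imwrite("pics/s4.png",np.hstack([cv2.resize(a[150:250,230:330],None,fx=4,fy=4),cv2.resize(b[140:240,155:255],None,fx=4,fy=4)]))
print(robot.state()["tcp_pos"],robot.state()["wrist_force"])
E
```

```text
[493.99507566 -37.87822486 358.1242621 ] [-1.09262339 -0.01588072  0.27721082]
```

View pics/s4.png

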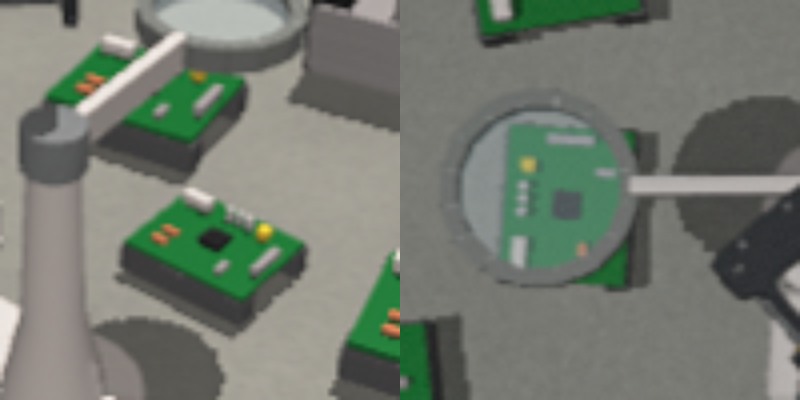

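```bash
python3 - <<'E'
from h import *
from plan import H
np.set_printoptions(precision=1,suppress=True)
f=lambda u,v:(155+(u+.5)/4-.5,140+(v+.5)/4-.5)
for n,uv,z in(("lens",(139.5,188),203),("lens",(139,188),199.5),("chip",(167,205),28),("bar",(300,184.5),206),("bar",(400,183.5),206)):
    p=atz("top",f(*uv),z)[:2];d=p-H;print(n,p,np.hypot(*d),np.arctan2(d[1],d[0]))
E
```

```text
lens [584.8 142.3] 182.50428652589443 1.602218218280822
lens [585.2 142.9] 183.1040219355873 1.600006403176385
chip [593.7 141.3] 181.44608300883448 1.5529841686090509
bar [588.1  54.4] 94.53517571073377 1.596120204135422
bar [589.8  -0.4] 39.690399228435126 1.5896725540120265
```

```bash
python3 - <<'E'
from plan import *
rows(lin(cur(),arc(1.56,60),6)+[arc(1.56,40),arc(1.56,30)])
rows([arc(1.58,22.5)]+[arc(1.58-.012*k,22.5) for k in range(1,5)]+[arc(1.532,22.5)]+[arc(1.532,30),arc(1.532,45)])
rows(lin(cur(),arc(1.55,60),1)+lin(arc(1.55,60),[495.3,-35.2,358,2.7],7))
print(cur())
E
```

```text
[[0.028,0.053,-0.0,0,0,0.062],[0.057,0.106,-0.0,0,0,0.123],[0.085,0.159,-0.0,0,0,0.185],[0.114,0.211,-0.0,0,0,0.247],[0.142,0.264,-0.0,0,0,0.309],[0.171,0.317,-0.0,0,0,0.37],[0.126,0.366,-0.0,0,0,0.37],[0.103,0.391,-0.0,0,0,0.37]]
[[-0.001,0.018,-0.0,0,0,-0.01],[-0.0,0.022,-0.0,0,0,-0.004],[0.0,0.026,-0.0,0,0,0.002],[0.001,0.03,-0.0,0,0,0.008],[0.002,0.034,-0.0,0,0,0.014],[0.002,0.034,-0.0,0,0,0.014],[0.003,0.009,-0.0,0,0,0.014],[0.004,-0.04,-0.0,0,0,0.014]]
[[-0.003,-0.057,-0.0,0,0,-0.009],[-0.052,-0.073,-0.0,0,0,-0.091],[-0.101,-0.089,-0.0,0,0,-0.173],[-0.15,-0.105,-0.0,0,0,-0.255],[-0.199,-0.121,-0.0,0,0,-0.337],[-0.248,-0.137,-0.0,0,0,-0.419],[-0.297,-0.153,-0.0,0,0,-0.501],[-0.346,-0.169,-0.0,0,0,-0.584]]
[495.15706598 -35.32757974 357.9          2.70089   ]
```

arm_command --increments '[[[0.028, 0.053, 0, 0, 0, 0.062], [0.057, 0.106, 0, 0, 0, 0.123], [0.085, 0.159, 0, 0, 0, 0.185], [0.114, 0.211, 0, 0, 0, 0.247], [0.142, 0.264, 0, 0, 0, 0.309], [0.171, 0.317, 0, 0, 0, 0.37], [0.126, 0.366, 0, 0, 0, 0.37], [0.103, 0.391, 0, 0, 0, 0.37]]]'

```text
t: 11.5
tcp_pos: [562.3, 66.3, 357.9]
orientation: [0.711, 0.703, 0.0, 0.0]
wrist_force: [0.8, -0.1, 1.1]
opening: 0.3
gripper_force: 0.0
```

arm_command --increments '[[[-0.001, 0.018, 0, 0, 0, -0.01], [0, 0.022, 0, 0, 0, -0.004], [0, 0.026, 0, 0, 0, 0.002], [0.001, 0.03, 0, 0, 0, 0.008], [0.002, 0.034, 0, 0, 0, 0.014], [0.002, 0.034, 0, 0, 0, 0.014], [0.003, 0.009, 0, 0, 0, 0.014], [0.004, -0.04, 0, 0, 0, 0.014]]]'

```text
t: 12.5
tcp_pos: [549.7, 66.3, 358.1]
orientation: [0.721, 0.693, 0.0, 0.001]
wrist_force: [-0.6, 0.2, 0.3]
opening: 0.6
gripper_force: 0.0
```

arm_command --increments '[[[-0.003, -0.057, 0, 0, 0, -0.009], [-0.052, -0.073, 0, 0, 0, -0.091], [-0.101, -0.089, 0, 0, 0, -0.173], [-0.15, -0.105, 0, 0, 0, -0.255], [-0.199, -0.121, 0, 0, 0, -0.337], [-0.248, -0.137, 0, 0, 0, -0.419], [-0.297, -0.153, 0, 0, 0, -0.501], [-0.346, -0.169, 0, 0, 0, -0.584]]]'

```text
t: 13.5
tcp_pos: [494.8, -36.0, 358.2]
orientation: [0.216, 0.976, -0.0, 0.001]
wrist_force: [0.8, 0.6, 0.7]
opening: 0.0
gripper_force: 0.0
```

```bash
python3 - <<'E'
from plant import robot
import cv2,numpy as np
b=robot.camera("top")
cv2.imwrite("pics/s5.png",cv2.resize(b[140:240,155:255],None,fx=6,fy=6))
print(robot.state()["tcp_pos"],robot.state()["wrist_force"],robot.state()["t"])
E
```

```text
[494.03084728 -38.14800714 358.20195249] [ 0.10135787 -1.93092628  0.40810876] 13.55
```

View pics/s5.png

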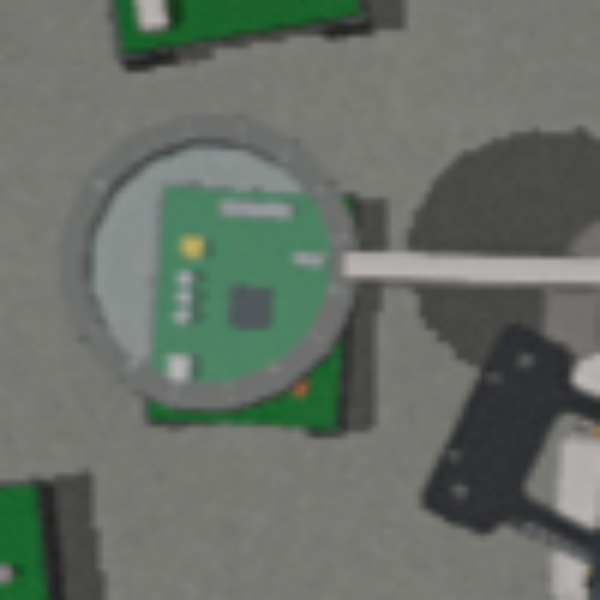

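```bash
python3 - <<'E'
from h import *
from plan import *
f=lambda u,v:(155+(u+.5)/6-.5,140+(v+.5)/6-.5)
for n,uv,z in(("lens",(209,261.5),203),("lens",(209,261.5),199.5),("chip",(250,307),28),("bar",(350,265),206),("bar",(590,269),206)):
    p=atz("top",f(*uv),z)[:2];d=p-H;print(n,p,np.hypot(*d),np.arctan2(d[1],d[0]))
s=robot.state();print(s["tcp_pos"])
c=[495.3,-35.2,358,3.09]
rows(lin(cur(),c,3)+[[495.3,-35.2,z,3.09] for z in(330,300,270,240,225)])
p=lambda z:[495.3,-35.2,z,3.09]
rows([p(z) for z in(216,212,209,207,205,204,203,203)])
E
```

```text
lens [592.39732147 142.71895552] 182.82880058956064 1.5604185552559158
lens [592.81456851 143.05794612] 183.1725701451649 1.558159991002001
chip [594.04744702 141.64562436] 181.7802419217226 1.5512800571155183
bar [591.78619642  91.07287693] 131.1791825869209 1.560991287591844
bar [592.06975292   3.37177341] 43.50010583286998 1.5347023040727372
[494.03084728 -38.14800714 358.20195249]
[[-0.0,0.0,-0.0,0,0,-0.065],[-0.0,0.0,-0.0,0,0,-0.13],[-0.0,0.001,-0.0,0,0,-0.195],[-0.0,0.001,0.093,0,0,-0.195],[-0.0,0.001,0.193,0,0,-0.195],[-0.0,0.001,0.293,0,0,-0.195],[-0.0,0.001,0.393,0,0,-0.195],[-0.0,0.001,0.443,0,0,-0.195]]
[[-0.0,-0.0,0.03,0,0,0.0],[-0.0,-0.0,0.043,0,0,0.0],[-0.0,-0.0,0.053,0,0,0.0],[-0.0,-0.0,0.06,0,0,0.0],[-0.0,-0.0,0.067,0,0,0.0],[-0.0,-0.0,0.07,0,0,0.0],[-0.0,-0.0,0.073,0,0,0.0],[-0.0,-0.0,0.073,0,0,0.0]]
```

arm_command --increments '[[[0, 0, 0, 0, 0, -0.065], [0, 0, 0, 0, 0, -0.13], [0, 0.001, 0, 0, 0, -0.195], [0, 0.001, 0.093, 0, 0, -0.195], [0, 0.001, 0.193, 0, 0, -0.195], [0, 0.001, 0.293, 0, 0, -0.195], [0, 0.001, 0.393, 0, 0, -0.195], [0, 0.001, 0.443, 0, 0, -0.195]]]'

```text
t: 14.55
tcp_pos: [494.9, -34.8, 223.9]
orientation: [0.026, 1.0, -0.0, -0.001]
wrist_force: [-0.1, -0.7, 0.4]
opening: 0.4
gripper_force: 0.0
```

arm_command --increments '[[[0, 0, 0.03, 0, 0, 0.0], [0, 0, 0.043, 0, 0, 0.0], [0, 0, 0.053, 0, 0, 0.0], [0, 0, 0.06, 0, 0, 0.0], [0, 0, 0.067, 0, 0, 0.0], [0, 0, 0.07, 0, 0, 0.0], [0, 0, 0.07, 0, 0, 0.0], [0, 0, 0.07, 0, 0, 0.0]]]'

```text
t: 15.55
tcp_pos: [495.7, -35.1, 204.5]
orientation: [0.025, 1.0, 0.0, 0.001]
wrist_force: [0.0, -0.0, 5.9]
opening: 0.4
gripper_force: 2.7
```

arm_command --increments '[[[0, 0, 0.003, 0, 0, 0], [0, 0, 0.006, 0, 0, 0], [0, 0, 0.008, 0, 0, 0], [0, 0, 0.01, 0, 0, 0], [0, 0, 0.01, 0, 0, 0], [0, 0, 0.01, 0, 0, 0], [0, 0, 0.01, 0, 0, 0], [0, 0, 0.01, 0, 0, 0]]]'

```text
t: 16.55
tcp_pos: [495.8, -35.2, 203.8]
orientation: [0.026, 1.0, 0.001, 0.001]
wrist_force: [-8.4, 1.4, 40.2]
opening: 0.4
gripper_force: 19.8
```

arm_command --increments '[[[0, 0, -0.008, 0, 0, 0], [0, 0, -0.014, 0, 0, 0], [0, 0, -0.017, 0, 0, 0], [0, 0, -0.017, 0, 0, 0], [0, 0, -0.017, 0, 0, 0], [0, 0, -0.017, 0, 0, 0], [0, 0, -0.017, 0, 0, 0], [0, 0, -0.017, 0, 0, 0]]]'

```text
t: 17.55
tcp_pos: [495.4, -35.0, 206.1]
orientation: [0.025, 1.0, -0.0, 0.0]
wrist_force: [1.8, -1.3, 2.6]
opening: 0.5
gripper_force: 1.4
```

arm_command --increments '[[[0, 0, -0.003, 0, 0, 0], [0, 0, -0.006, 0, 0, 0], [0, 0, -0.006, 0, 0, 0], [0, 0, -0.006, 0, 0, 0], [0, 0, -0.006, 0, 0, 0], [0, 0, -0.006, 0, 0, 0], [0, 0, -0.006, 0, 0, 0], [0, 0, -0.006, 0, 0, 0]]]'

```text
t: 18.55
tcp_pos: [495.1, -35.0, 207.8]
orientation: [0.025, 1.0, 0.0, -0.0]
wrist_force: [0.2, 0.9, 1.5]
opening: 0.5
gripper_force: 1.0
```

arm_command --increments '[[[0, 0, -0.02, 0, 0, 0], [0, 0, -0.06, 0, 0, 0], [0, 0, -0.13, 0, 0, 0], [0, 0, -0.2, 0, 0, 0], [0, 0, -0.27, 0, 0, 0], [0, 0, -0.34, 0, 0, 0], [0, 0, -0.4, 0, 0, 0], [0, 0, -0.4, 0, 0, 0]]]'

```text
t: 19.55
tcp_pos: [495.6, -35.1, 329.5]
orientation: [0.025, 1.0, 0.0, 0.001]
wrist_force: [-0.4, 0.6, -0.1]
opening: 0.2
gripper_force: 0.0
```

```bash
python3 - <<'E'
from plant import robot
import cv2
b=robot.camera("top"); print(robot.state()["tcp_pos"],robot.state()["wrist_force"])
cv2.imwrite("pics/s6.png",cv2.resize(b[100:300,130:330],None,fx=3,fy=3))
E
```

```text
[495.27479747 -34.99778869 328.50169829] [-0.46849335 -0.37183621 -1.7435057 ]
```

View pics/s6.png

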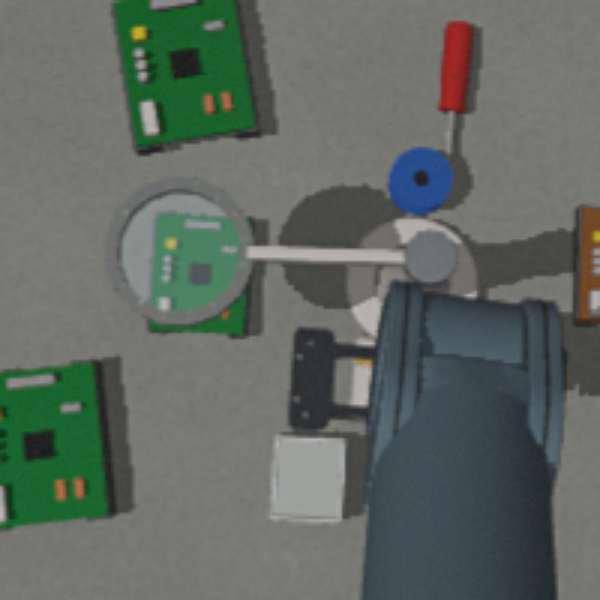

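The lens at (179,250) hasn't moved and is still over the chip once its height is allowed for. The tub and blue spool are where they were, and the robot is touching nothing.

```bash
python3 -c "
from plant import robot
print(robot.hand_in())"
```

```text
the job is handed in; nothing more can be done
None
```

The job is handed in after about 20 s: the lens rests about 1.5 mm from centred over the green board's chip (by camera), and the blue switch was then pressed to its stop and released, with the robot clear of everything.

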